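Push a module home in its test lane

TASK

Push the die-cast module box from the apron down the lane between the two guide rails until it has driven the black contact block fully back, and leave it there square in the lane. Neither the box nor the robot may touch either rail on the way. Only push it with the fingers: it stays flat on the plate and is not gripped, tipped or lifted, and everything else stays where it is.

Things in the scene. Friction and masses are not known exactly. Their poses are not given: they have to be found in the camera images.
- fixture: fixed grey test fixture, plate 440 (x) x 240 (y) x 8 mm. Origin: centre of its underside, under the lane's centre line; x = pushing direction along the lane (to the robot's left, within 15 degrees), y towards the robot, z up. Bare apron x -220 to -30 mm; rails x -30 to 140 mm; end housing 45 mm high from x 172 mm
- lane_mouth (a point): centre of the lane's open mouth on the plate's top face (8 mm above the bench), at fixture x = -30 mm; axes as the fixture
- rail_near: aluminium guide rail on the robot's side, 170 long (x) x 12 wide (y) x 22 mm high, standing on the plate; origin: centre of its underside. The clear lane between the rails is 119 mm wide: the inner faces lie 59.5 mm either side of the centre line
- rail_far: the same rail on the far side of the lane
- module: die-cast aluminium box, 110 long (x) x 95 wide (y) x 38 mm high, about 0.35 kg, slides freely on the plate. Origin: centre of its underside; x points to its leading end (dark connector strip). Starts on the apron before the lane's mouth, up to 14 mm off the centre line and up to 10 degrees askew
- contact_block (a joint): travel of the black contact block that closes the lane's far end: 0 to 5 mm at the start, 0.020 m fully back at its stop. Slides along fixture x with about 2 N of friction, no spring, stays where it is left
- contact_face (a point): centre of the contact block's flat face that the module meets, 100 mm wide x 26 mm high, 14.5 mm above the plate, at fixture x = 115 mm plus the block's travel; axes as the fixture. With the block fully back against the module, the module's origin is at fixture x = 80 mm
- tape_roll: roll of clear tape lying flat, 84 mm across, 19 mm high, on the bench beyond the far rail; a bystander, origin at its underside
- screwdriver: screwdriver 170 mm long lying on the bench on the robot's side of the fixture, roughly along the lane; a bystander, origin at its underside
- heatsink: finned aluminium heatsink 60 x 40 x 28 mm on the bench beyond the apron; a bystander, origin at its underside
- screw_jar: small clear jar, 48 mm across, 55 mm high, on the bench beyond the far rail; a bystander, origin at its underside
- thumb_nut: brass thumb nut, 30 mm across, 26 mm high, standing loose on the fixture plate outside the near rail; a bystander, origin at its underside
- mug: white mug 80 mm across, 90 mm high, to the left; a bystander, origin at its underside
- mouse: black computer mouse 105 x 58 x 30 mm, to the right; a bystander, origin at its underside
- multimeter: hand-held multimeter 160 x 78 x 34 mm lying flat, far right; a bystander, origin at its underside
Not all that is in view belongs to the job. What is shaped like the module but blue or orange is not meant.

How it is judged:
At the end, for the whole second after the job is handed in: The contact block is back to within 3.5 mm of its stop, the module stands against it (its origin beyond fixture x = 74 mm), within 12 mm of the centre line, square to the lane within 0.1 rad, flat on the plate and at rest (value of joint contact_block above 0.0165 m and x of module in the frame of fixture above 0.074 m and y of module in the frame of fixture between -0.012 and 0.012 m and z of module in the frame of fixture below 0.011 m and angle between the x axis of module and the x axis of fixture, either way round below 0.1 rad and linear speed of module below 0.01 m/s); the robot touches nothing.
It fails at once if the near rail is touched (more than 0.3 N) (contact force between rail_near and anything else above 0.3 N).
It fails at once if the far rail is touched (more than 0.3 N) (contact force between rail_far and anything else above 0.3 N).
It fails at once if the module is lifted (over 6 mm) off the plate (z of module in the frame of fixture above 0.014 m).
It fails at once if the module is tipped by more than 0.12 rad (angle between module's own z axis and vertical above 0.12 rad).
It fails at once if a bystander is moved by more than 25 mm (distance of any of tape_roll, screwdriver, heatsink, screw_jar, thumb_nut, mug, mouse, multimeter from where it was at the start of the episode above 0.025 m).
It also fails if it takes over 72 s, if anything falls off the work surface, if the arm or the gripper's body presses on something with over 40 N, if the wrist force passes 120 N, or if a joint passes its speed limit or range.

ROBOT

A 7-joint arm with a two-finger parallel gripper is mounted at the origin on the work surface. World frame = base frame: x ahead of the robot, y to its left, z up, the work surface at z = 0. Lengths are in m, angles in rad, forces in N, time in s.
With the tool pointing down it reaches from about 0.425 to 1.025 m from the base axis. Payload 9.4 kg.
Tool frame: the origin (TCP) lies on the centre line of the jaws, within the pads' length; the fingertips stand 17 mm ahead of it and the grasp point (between the pads) lies 2 mm behind it; z points along the fingers, y is the direction in which the jaws open and shut (so a half turn about z gives the same grasp; the last joint's range is limited). The gripper opens to 93 mm and grips with 3 to 60 N. Pads are 15 mm wide; open, the fingers measure 128 mm over their backs; the gripper's body (75 mm by 188 mm) begins 65 mm behind the grasp point.
Start: joints at [1.057, 0.599, -0.003, 1.599, 0.002, 0.943, -0.08], TCP at [0.307, -0.657, 0.236] pointing down, gripper open.
Joint ranges: [-2.57, 2.57], [-0.35, 1.97], [-1.29, 1.29], [0.11, 2.56], [-1.05, 4.19], [0.11, 1.86], [-2.63, 2.63]. Speed limits (rad/s): [2.22, 2.22, 3.01, 3.01, 3.14, 3.14, 3.14].

INTERFACE

Orientations are given as a unit quaternion [w, x, y, z].
In Python, from workcell import bot, cams, job gives the robot as it stands.
- The arm moves only by the tool send_rows, never from a script. Its argument "targets" is a list of rows, each a list of 3 entries, a list of its own where there are three numbers: the shift along the world's x, y, z in cm, then the turn, a rotation vector about the world's x, y, z in rad, then the closure, from 0 (fully open) to 1 (shut). A call has 1 to 12 rows; each row is the pose to reach, as a shift and turn from the pose commanded when the call began; what a row does not reach only later rows make up. A row lasts 1/8 s, in which the tool goes at most 62.5 mm and 10.7 degrees, less where a joint would pass 70% of its speed; a pose out of reach is approached as far as the arm can. A call with a gripper value outside its range is refused whole. The fingers move at their own pace and stop on an object; the grip force is fixed at half the most. Time passes only in rows, so rows that repeat a pose let the fingers close. It gives the time, the measured TCP pose, the force and the opening at its end, in the units of the state.
- bot.get_state(): the state, without advancing time (a new reading comes with each control period).
- cams.capture(name): name is "side" or "top"; returns a dict with "frame" (400x640x3 uint8, red, green, blue), "K" (3x3 intrinsics, pixels), "position" and "attitude" of the camera in the world. Camera axes: x right, y down, z forward; pixel columns grow to the right and rows downward; lengths in m; the calibration is good to about 2 mm. A picture is of the moment at which its call begins. There is no depth.
- job.hand_in(): hands the job in, once; it reports no verdict.
The state is a dict: "t": time; "joint_positions": joint angles; "joint_velocities": joint speeds; "joint_efforts": joint torques, N m; "ee_pos": TCP position; "eef_rot": TCP orientation; "ft_force": force on the tool from outside, world axes, zero at the start; "moment": the same for the moment, N m; "gripper_width": finger opening in m.
Only numpy, scipy, OpenCV 4.12 (cv2) and the standard library are available. Lean on these libraries where they do the work, as an engineer would, in place of code of your own. Each camera call takes 0.05 s, during which the arm holds its last target. There are 200 camera calls.

## Working session

There is one attempt and no reset: what is moved stays moved. The work goes in short steps, Python scripts to look and compute and a tool call to move; the robot and the scene stay as the last step left them, time stands still between calls to the robot, and variables do not carry over. Pictures are saved under pics/ and viewed, about 8 in all and at most 12, crops included, and the job is handed in when it is done.

Besides the shell and the picture viewer there is one more tool, called by a JSON object that holds its "api" and its "payload". send_rows: Moves the arm, as the interface text tells. Its arguments: {"type":"object","properties":{"targets":{"type":"array","items":{"type":"array"}}},"required":["targets"]}

```bash
mkdir -p pics
cat > h.py <<'E'
import numpy as np, cv2
from workcell import bot, cams, job
from scipy.spatial.transform import Rotation as R
def rot(a):
    a=np.array(a,float)
    return a if a.shape==(3,3) else R.from_quat(a[[1,2,3,0]]).as_matrix()
def snap(n,f):
    c=cams.capture(n); cv2.imwrite('pics/'+f+'.png',c['frame'][:,:,::-1]); np.savez('pics/'+f+'.npz',K=c['K'],p=c['position'],R=rot(c['attitude'])); return c
def pix2w(f,uv,z):
    d=np.load('pics/'+f+'.npz'); out=[]
    for u,v in uv:
        r=d['R']@np.linalg.inv(d['K'])@[u,v,1]; out.append(d['p']+r*(z-d['p'][2])/r[2])
    return np.array(out)
def w2pix(f,P):
    d=np.load('pics/'+f+'.npz'); q=(np.atleast_2d(P)-d['p'])@d['R']@d['K'].T; return q[:,:2]/q[:,2:]
E
python3 - <<'E'
from h import *
for n in('top','side'):
    c=snap(n,n+'0'); print(n,c['position'],c['attitude'],c['K'].tolist() if hasattr(c['K'],'tolist') else c['K'])
print(bot.get_state())
E
```

```text
top [0.32640838 0.00162431 1.10310923] [-0.08178978  0.71493248 -0.68952254  0.08210148] [[415.26541679296605, 0.0, 320.31014526143986], [0.0, 415.26541679296605, 201.0910211471185], [0.0, 0.0, 1.0]]
side [-0.00673315  1.16415817  0.8442116 ] [ 0.10996695 -0.20006791  0.84915782 -0.47624689] [[487.8238483744642, 0.0, 323.93092541017694], [0.0, 487.8238483744642, 197.31443878423025], [0.0, 0.0, 1.0]]
{'t': 0.1, 'joint_positions': array([ 1.05732407,  0.60003395, -0.00254913,  1.600008  ,  0.0017986 ,
        0.94291032, -0.07980906]), 'joint_velocities': array([-0.00053764, -0.00233855,  0.00037877, -0.00196848, -0.00161962,
        0.0011093 ,  0.00116978]), 'joint_efforts': array([ 3.78980112e-03, -7.66562390e+01,  1.50177978e+00, -2.52940089e+01,
       -5.23426139e-02,  1.36415692e-02,  5.00035878e-05]), 'ee_pos': array([ 0.30651493, -0.65658433,  0.23486926]), 'eef_rot': array([-6.46554601e-04,  9.76242373e-01,  2.16680339e-01, -2.06435188e-04]), 'ft_force': array([ 0.63083264, -0.23111817,  0.3807026 ]), 'moment': array([ 0.07341433, -0.0078657 ,  0.0406968 ]), 'gripper_width': 0.0930237939340568}
```

View pics/top0.png

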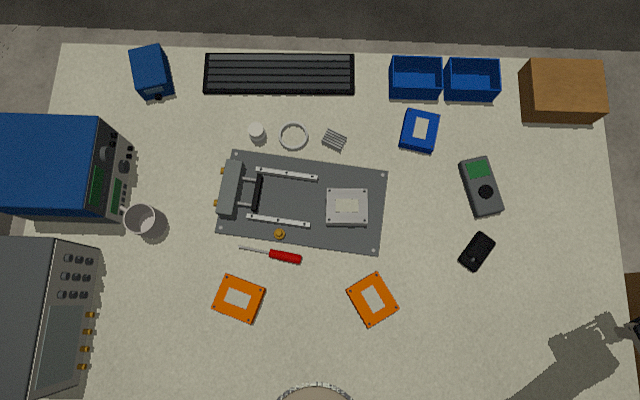

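View pics/side0.png

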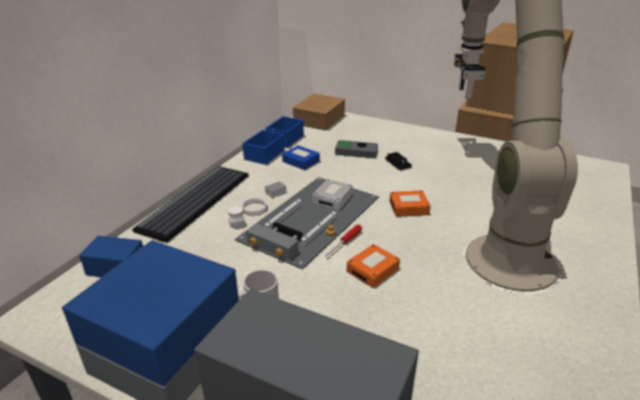

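Top view: fixture corners are at about (232,150), (388,170), (378,255) and (215,233), with the module (white top) at about (347,206). I'll enlarge this area to measure it.

Run:
```python
from h import *
im=cv2.imread('pics/top0.png')[140:265,205:400]
cv2.imwrite('pics/c0.png',cv2.resize(im,None,fx=4,fy=4,interpolation=cv2.INTER_CUBIC))
```

```text
(no output)
```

View pics/c0.png

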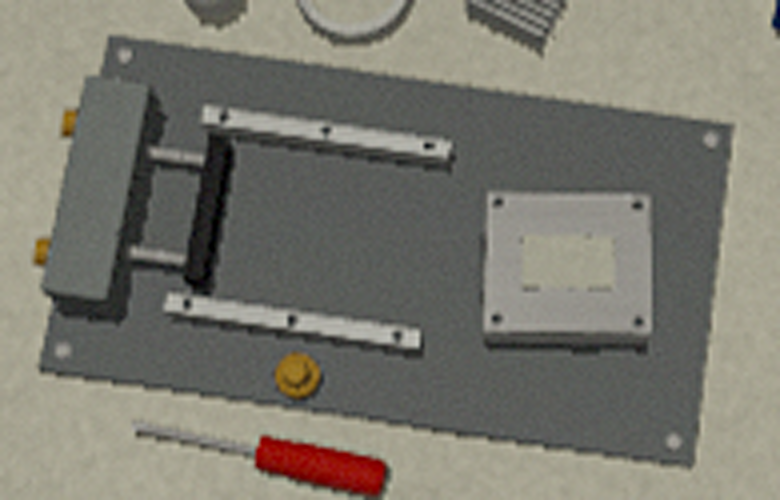

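```bash
cat >> h.py <<'E'
from scipy.optimize import least_squares
def fit(L,W):
    def tf(p,L): c,s=np.cos(p[2]),np.sin(p[2]); return np.array(L)@np.array([[c,s],[-s,c]])+p[:2]
    def best(t0):
        return least_squares(lambda p:(tf(p,L)-W).ravel(),[*W.mean(0),t0])
    r=min((best(t) for t in(0,1.6,3.1,-1.6)),key=lambda r:r.cost)
    return r.x,(tf(r.x,L)-W)*1000
def c2p(uv): return (np.array(uv,float)+.5)/4-.5
E
python3 - <<'E'
from h import *
o=np.array([205,140])
pl=pix2w('top0',c2p([(109,37),(733,125),(693,467),(40,372)])+o,.008)[:,:2]
# fixture x to left in image (+world y), y towards robot (down in image, -world x)
L1=[(.22,-.12),(-.22,-.12),(-.22,.12),(.22,.12)]
rl=pix2w('top0',c2p([(168,292),(422,328),(418,350),(164,313),(204,104),(453,142),(451,162),(203,123)])+o,.030)[:,:2]
L2=[(.14,.0595),(-.03,.0595),(-.03,.0715),(.14,.0715),(.14,-.0715),(-.03,-.0715),(-.03,-.0595),(.14,-.0595)]
for L,W in((L1,pl),(L2,rl),(L1+L2,np.vstack([pl,rl]))):
    f,r=fit(L,W); print(f,abs(r).max(),np.round(r[:4],1).tolist())
m,r=fit([(.055,-.0475),(-.055,-.0475),(-.055,.0475),(.055,.0475)],pix2w('top0',c2p([(487,192),(651,195),(650,333),(486,331)])+o,.046)[:,:2])
print('mod',m,np.round(r,1).tolist())
c,s=np.cos(f[2]),np.sin(f[2]); Rf=np.array([[c,-s],[s,c]])
print('mod in fix mm',Rf.T@(m[:2]-f[:2])*1000,np.degrees(m[2]-f[2]))
print('x axis',Rf[:,0],'y',Rf[:,1], 'deg',np.degrees(f[2]))
print(R.from_matrix(rot(bot.get_state()['eef_rot'])).as_matrix())
E
```

```text
[0.58367181 0.0532798  1.46125693] 1.5493083953199982 [[1.0, 1.1], [1.0, -1.1], [-1.4, -1.5], [-0.6, 1.5]]
[0.58403851 0.05298251 1.45333118] 2.48385308339949 [[-0.5, 0.3], [-2.5, -0.3], [0.3, -0.9], [1.7, 0.1]]
[0.58411616 0.05305857 1.45881853] 2.2800445626077748 [[2.0, 0.5], [0.9, -1.5], [-1.5, -1.4], [0.4, 1.5]]
mod [ 0.56813055 -0.06370025  1.58879297] [[1.1, 1.2], [1.2, -0.7], [-1.4, -2.2], [-0.9, 1.8]]
mod in fix mm [-117.81386296    2.83839731] 7.446987147427795
x axis [0.11174393 0.99373703] y [-0.99373703  0.11174393] deg 83.58414461264435
[[ 9.06099176e-01  4.23064790e-01 -6.83252897e-04]
 [ 4.23065324e-01 -9.06098425e-01  1.17292710e-03]
 [-1.22870216e-04 -1.35184889e-03 -9.99999079e-01]]
```

Fixture fit: origin at (0.584, 0.053), lane axis at 83.6°. Residuals are at most 2.5 mm. The module is at fixture (-118, +3) mm with +7.4° yaw, which matches the brief. I'll push on the rear face with both fingers about 50 mm apart and the jaws across the lane. First I go to a point above and behind the module.

{"api": "send_rows", "payload": {"targets": [[[2,4,0],[0,0,0.09],0.46],[[4.5,9,0],[0,0,0.19],0.46],[[7,14,0],[0,0,0.29],0.46],[[9.5,19,0],[0,0,0.39],0.46],[[12,24,0],[0,0,0.49],0.46],[[14.5,29,0],[0,0,0.59],0.46],[[17,34,0],[0,0,0.69],0.46],[[19.5,39,0],[0,0,0.79],0.46],[[22,43.5,0],[0,0,0.89],0.46],[[24,47.5,0],[0,0,0.97],0.46],[[25.4,50,0],[0,0,1.023],0.46],[[25.4,50,0],[0,0,1.023],0.46]]}}

```text
t: 1.6
ee_pos: [0.5616, -0.1544, 0.2354]
eef_rot: [-0.0, 0.744, 0.668, 0.0]
ft_force: [0.6, -0.1, 0.6]
gripper_width: 0.0503
```

{"api": "send_rows", "payload": {"targets": [[[0,0,-3],[0,0,0],0.46],[[0,0,-6],[0,0,0],0.46],[[0,0,-9],[0,0,0],0.46],[[0,0,-12],[0,0,0],0.46],[[0,0,-12],[0,0,0],0.46],[[0,0,-12],[0,0,0],0.46]]}}

```text
t: 2.35
ee_pos: [0.5608, -0.1577, 0.1164]
eef_rot: [0.0, 0.746, 0.666, -0.0]
ft_force: [0.1, -0.5, 0.2]
gripper_width: 0.0502
```

```bash
cat >> h.py <<'E'
F=np.array([.58411616,.05305857,1.45881853])
def fx(p): c,s=np.cos(F[2]),np.sin(F[2]); return np.array([[c,s],[-s,c]])@(np.array(p)[:2]-F[:2])*1000
def st():
    s=bot.get_state(); M=rot(s['eef_rot']); print('t',s['t'],'pos',s['ee_pos'].round(4),'fix',fx(s['ee_pos']).round(1),'tooly deg off',np.degrees(np.arctan2(M[1,1],M[0,1])-(F[2]-np.pi/2)).round(2),'tilt',M[:2,2].round(4),'F',s['ft_force'].round(2),'w',round(s['gripper_width'],4))
E
python3 - <<'E'
from h import *
st(); snap('top','top1'); im=cv2.imread('pics/top1.png')[140:265,205:400]
cv2.imwrite('pics/c1.png',cv2.resize(im,None,fx=4,fy=4,interpolation=cv2.INTER_CUBIC))
E
```

```text
t 2.35 pos [ 0.5608 -0.1577  0.1164] fix [-212.    -0.4] tooly deg off -0.01 tilt [ 0.0003 -0.0004] F [ 0.12 -0.54  0.25] w 0.0502
```

View pics/c1.png

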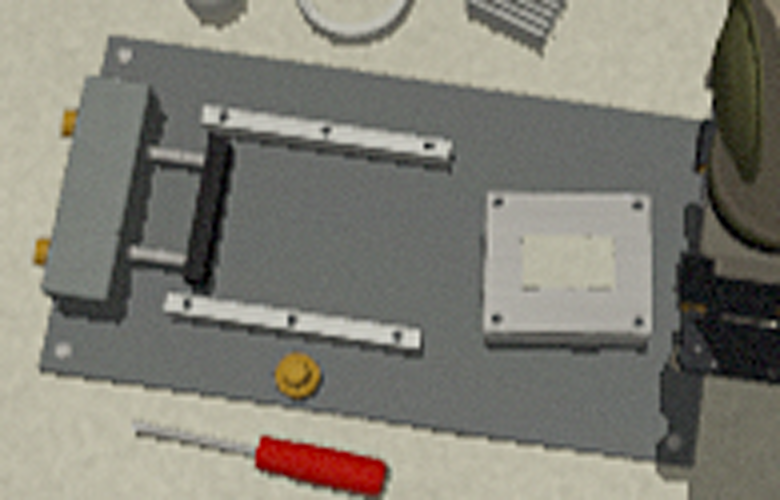

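The gripper is behind the module and squared to the lane. Next I descend and push gently about 42 mm so the module's rear face squares against both fingers.

{"api": "send_rows", "payload": {"targets": [[[0,0,-3],[0,0,0],0.46],[[0,0,-6],[0,0,0],0.46],[[0,0,-8.1],[0,0,0],0.46],[[0,0,-8.1],[0,0,0],0.46],[[0,0,-8.1],[0,0,0],0.46]]}}

```text
t: 3.02
ee_pos: [0.5614, -0.1572, 0.036]
eef_rot: [0.001, 0.745, 0.667, 0.0]
ft_force: [0.4, 0.0, 0.1]
gripper_width: 0.0501
```

{"api": "send_rows", "payload": {"targets": [[[0.07,0.6,0],[0,0,0],0.46],[[0.13,1.2,0],[0,0,0],0.46],[[0.18,1.6,0],[0,0,0],0.46],[[0.22,2.0,0],[0,0,0],0.46],[[0.26,2.3,0],[0,0,0],0.46],[[0.29,2.6,0],[0,0,0],0.46],[[0.33,2.9,0],[0,0,0],0.46],[[0.36,3.2,0],[0,0,0],0.46],[[0.39,3.5,0],[0,0,0],0.46],[[0.43,3.8,0],[0,0,0],0.46],[[0.46,4.1,0],[0,0,0],0.46],[[0.46,4.1,0],[0,0,0],0.46]]}}

```text
t: 4.53
ee_pos: [0.5656, -0.1152, 0.0346]
eef_rot: [0.0, 0.745, 0.667, 0.0]
ft_force: [0.0, -0.0, -1.2]
gripper_width: 0.0501
```

Run:
```python
from h import *
st(); snap('top','top2'); im=cv2.imread('pics/top2.png')[140:265,205:400]
cv2.imwrite('pics/c2.png',cv2.resize(im,None,fx=4,fy=4,interpolation=cv2.INTER_CUBIC))
```

```text
t 4.525 pos [ 0.5656 -0.1152  0.0346] fix [-169.3   -0.4] tooly deg off 0.09 tilt [0.0005 0.0005] F [ 0.02 -0.02 -1.16] w 0.0501
```

View pics/c2.png

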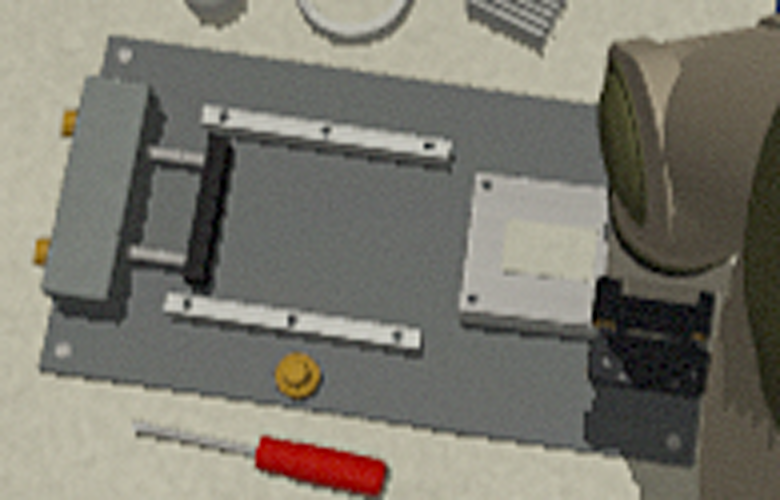

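Run:
```python
from h import *
o=np.array([205,140])
for p in pix2w('top2',c2p([(476,172),(461,312),(604,186),(592,325),(487,185),(473,299)])+o,.046): print(fx(p).round(1))
print('rails/mouth'); 
for p in pix2w('top2',c2p([(453,152),(422,338),(451,162),(422,328)])+o,.030): print(fx(p).round(1))
```

```text
[-49.2 -48.6]
[-53.3  46. ]
[-134.2  -51.6]
[-138.4   42. ]
[-57.7 -40.9]
[-59.7  36.4]
rails/mouth
[-31.4 -64.7]
[-30.2  63.9]
[-31.1 -57.5]
[-29.2  57.3]
```

The module is nearly square (about +2°, front centre at y ≈ -1 mm) and just before the mouth. I'll push it into the lane in stages, biased slightly towards +y.

{"api": "send_rows", "payload": {"targets": [[[0.04,0.5,0],[0,0,0],0.46],[[0.08,1.0,0],[0,0,0],0.46],[[0.12,1.5,0],[0,0,0],0.46],[[0.16,2.0,0],[0,0,0],0.46],[[0.2,2.6,0],[0,0,0],0.46],[[0.25,3.2,0],[0,0,0],0.46],[[0.3,3.8,0],[0,0,0],0.46],[[0.35,4.4,0],[0,0,0],0.46],[[0.39,5.0,0],[0,0,0],0.46],[[0.44,5.6,0],[0,0,0],0.46],[[0.47,6.0,0],[0,0,0],0.46],[[0.47,6.0,0],[0,0,0],0.46]]}}

```text
t: 6.08
ee_pos: [0.5701, -0.055, 0.0346]
eef_rot: [-0.0, 0.745, 0.667, 0.0]
ft_force: [0.8, 0.4, -0.2]
gripper_width: 0.0496
```

Run:
```python
from h import *
st(); snap('top','top3'); im=cv2.imread('pics/top3.png')[145:245,215:345]
cv2.imwrite('pics/c3.png',cv2.resize(im,None,fx=6,fy=6,interpolation=cv2.INTER_CUBIC))
```

```text
t 6.075 pos [ 0.5701 -0.055   0.0346] fix [-109.     1.9] tooly deg off 0.11 tilt [0.0001 0.0006] F [ 0.76  0.36 -0.2 ] w 0.0496
```

View pics/c3.png

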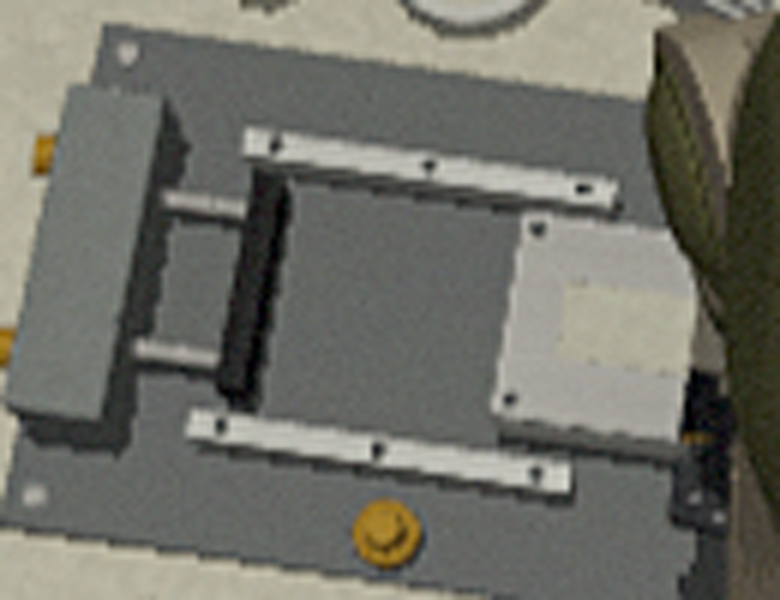

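Run:
```python
from h import *
o=np.array([215,145]); q=lambda a:(np.array(a,float)+.5)/6-.5+o
W=lambda a,z:np.array([fx(p) for p in pix2w('top3',q(a),z)]).round(1)
print(W([(522,212),(494,416),(690,226),(683,441),(538,228),(511,399)],.046))
print('rail holes',W([(583,188),(430,166),(275,146),(536,473),(378,450),(221,426)],.03).tolist())
print('block top edge',W([(290,180),(256,408)],.0355).tolist())
```

```text
[[  9.6 -47.3]
 [  7.1  45.2]
 [-64.7 -52. ]
 [-75.4  44. ]
 [  1.4 -41.1]
 [  1.   36.6]]
rail holes [[-14.4, -66.9], [55.2, -66.9], [125.8, -65.8], [-13.8, 64.4], [56.2, 64.6], [126.1, 64.2]]
block top edge [[115.3, -49.6], [111.4, 55.0]]
```

Relative to the rails, the module is within about 1 mm of centre and about 1° of square. I'll carry on straight down the lane.

{"api": "send_rows", "payload": {"targets": [[[0.06,0.5,0],[0,0,0],0.46],[[0.11,1.0,0],[0,0,0],0.46],[[0.17,1.5,0],[0,0,0],0.46],[[0.22,2.0,0],[0,0,0],0.46],[[0.29,2.6,0],[0,0,0],0.46],[[0.36,3.2,0],[0,0,0],0.46],[[0.43,3.8,0],[0,0,0],0.46],[[0.49,4.4,0],[0,0,0],0.46],[[0.56,5.0,0],[0,0,0],0.46],[[0.63,5.6,0],[0,0,0],0.46],[[0.67,6.0,0],[0,0,0],0.46],[[0.67,6.0,0],[0,0,0],0.46]]}}

```text
t: 7.62
ee_pos: [0.5769, 0.0048, 0.0347]
eef_rot: [-0.0, 0.745, 0.667, 0.0]
ft_force: [-0.1, 0.1, -0.6]
gripper_width: 0.0504
```

Run:
```python
from h import *
st(); snap('top','top4'); im=cv2.imread('pics/top4.png')[145:245,215:345]
cv2.imwrite('pics/c4.png',cv2.resize(im,None,fx=6,fy=6,interpolation=cv2.INTER_CUBIC))
```

```text
t 7.625 pos [0.5769 0.0048 0.0347] fix [-48.7   1.8] tooly deg off 0.11 tilt [0.0004 0.0004] F [-0.12  0.05 -0.59] w 0.0504
```

View pics/c4.png

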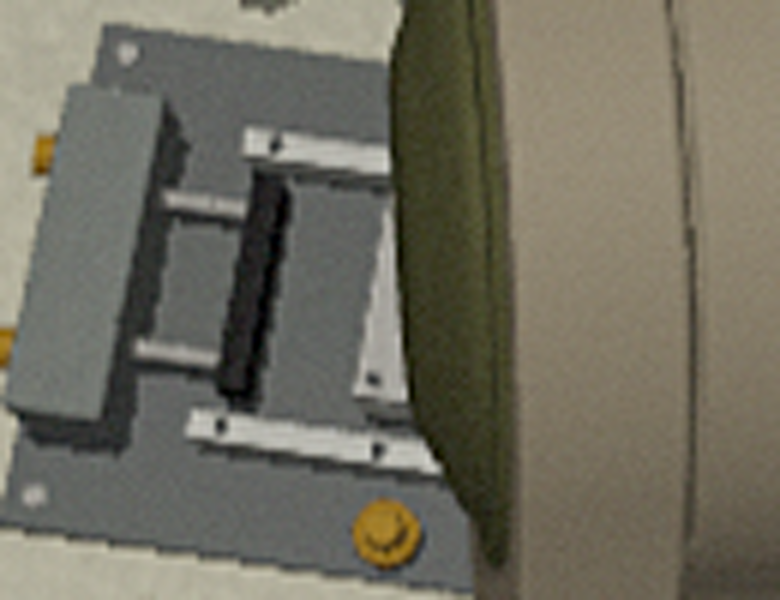

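Run:
```python
from h import *
o=np.array([215,145]); q=lambda a:(np.array(a,float)+.5)/6-.5+o
print([fx(p).round(1) for p in pix2w('top4',q([(356,393),(374,379),(388,215)]),.046)])
```

```text
[array([67.9, 44. ]), array([61.2, 36.7]), array([ 67.8, -37.2])]
```

The module is square (front edge at x = 67.9 and 67.8 mm) and hasn't shifted sideways. I'll continue until it meets the block, then creep to the stop while watching the force.

{"api": "send_rows", "payload": {"targets": [[[0.06,0.5,0],[0,0,0],0.46],[[0.11,1.0,0],[0,0,0],0.46],[[0.17,1.5,0],[0,0,0],0.46],[[0.22,2.0,0],[0,0,0],0.46],[[0.28,2.5,0],[0,0,0],0.46],[[0.34,3.0,0],[0,0,0],0.46],[[0.39,3.5,0],[0,0,0],0.46],[[0.45,4.0,0],[0,0,0],0.46],[[0.51,4.5,0],[0,0,0],0.46],[[0.56,5.0,0],[0,0,0],0.46],[[0.62,5.5,0],[0,0,0],0.46],[[0.65,5.8,0],[0,0,0],0.46]]}}

```text
t: 9.18
ee_pos: [0.583, 0.0615, 0.0346]
eef_rot: [0.0, 0.746, 0.666, -0.001]
ft_force: [-1.0, -6.7, 3.6]
gripper_width: 0.0503
```

{"api": "send_rows", "payload": {"targets": [[[0.02,0.2,0],[0,0,0],0.46],[[0.04,0.4,0],[0,0,0],0.46],[[0.06,0.5,0],[0,0,0],0.46],[[0.07,0.6,0],[0,0,0],0.46],[[0.07,0.6,0],[0,0,0],0.46]]}}

```text
t: 9.8
ee_pos: [0.5837, 0.0675, 0.0346]
eef_rot: [0.0, 0.746, 0.667, -0.0]
ft_force: [0.0, -4.9, 3.7]
gripper_width: 0.0504
```

```bash
python3 -c "
from h import *
st()"
```

```text
t 9.8 pos [0.5837 0.0675 0.0346] fix [14.3  2.1] tooly deg off 0.01 tilt [-0.0005 -0.0009] F [ 0.02 -4.86  3.7 ] w 0.0504
```

Still sliding at about 5 N. I'll creep 2 mm per call until the force climbs.

{"api": "send_rows", "payload": {"targets": [[[0.01,0.1,0],[0,0,0],0.46],[[0.02,0.2,0],[0,0,0],0.46],[[0.02,0.2,0],[0,0,0],0.46]]}}

```text
t: 10.18
ee_pos: [0.5839, 0.0695, 0.0346]
eef_rot: [0.0, 0.746, 0.666, -0.001]
ft_force: [-1.4, -5.2, 3.7]
gripper_width: 0.0504
```

{"api": "send_rows", "payload": {"targets": [[[0.01,0.1,0],[0,0,0],0.46],[[0.02,0.2,0],[0,0,0],0.46],[[0.02,0.2,0],[0,0,0],0.46]]}}

```text
t: 10.55
ee_pos: [0.584, 0.0703, 0.0346]
eef_rot: [0.001, 0.746, 0.666, -0.001]
ft_force: [-0.2, -9.0, 5.0]
gripper_width: 0.05
```

{"api": "send_rows", "payload": {"targets": [[[0.01,0.1,0],[0,0,0],0.46],[[0.01,0.1,0],[0,0,0],0.46]]}}

```text
t: 10.8
ee_pos: [0.5839, 0.0703, 0.0346]
eef_rot: [0.001, 0.746, 0.666, -0.002]
ft_force: [-1.1, -10.8, 5.6]
gripper_width: 0.0503
```

The block is at its stop: the TCP no longer advances, the force has risen to 11 N, and the TCP is at fixture x ≈ 17 mm against 17.5 expected. Now I back off straight and rise.

{"api": "send_rows", "payload": {"targets": [[[-0.03,-0.3,0],[0,0,0],0.46],[[-0.11,-1,0],[0,0,0],0.46],[[-0.22,-2,0],[0,0,0],0.46],[[-0.34,-3,0],[0,0,0],0.46],[[-0.34,-3,0],[0,0,0],0.46],[[-0.34,-3,3],[0,0,0],0.46],[[-0.34,-3,7],[0,0,0],0.46],[[-0.34,-3,12],[0,0,0],0.46],[[-0.34,-6,16],[0,0,0],0.46],[[-0.34,-12,18],[0,0,0],0.46],[[-0.34,-18,18],[0,0,0],0.46],[[-0.34,-24,18],[0,0,0],0.46]]}}

```text
t: 12.3
ee_pos: [0.5811, -0.1685, 0.2153]
eef_rot: [0.001, 0.745, 0.667, 0.0]
ft_force: [1.3, 0.1, -0.1]
gripper_width: 0.0504
```

{"api": "send_rows", "payload": {"targets": [[[-2,-6,0],[0,0,0],0.46],[[-3,-10,0],[0,0,0],0.46],[[-3,-10,0],[0,0,0],0.46]]}}

```text
t: 12.68
ee_pos: [0.5494, -0.2709, 0.2144]
eef_rot: [0.0, 0.747, 0.665, -0.001]
ft_force: [0.3, -0.5, 1.5]
gripper_width: 0.0499
```

Run:
```python
from h import *
st(); snap('top','top5'); im=cv2.imread('pics/top5.png')[145:245,215:345]
cv2.imwrite('pics/c5.png',cv2.resize(im,None,fx=6,fy=6,interpolation=cv2.INTER_CUBIC))
```

```text
t 12.675 pos [ 0.5494 -0.2709  0.2144] fix [-325.8   -1.7] tooly deg off -0.29 tilt [-0.0007 -0.0013] F [ 0.28 -0.54  1.47] w 0.0499
```

View pics/c5.png

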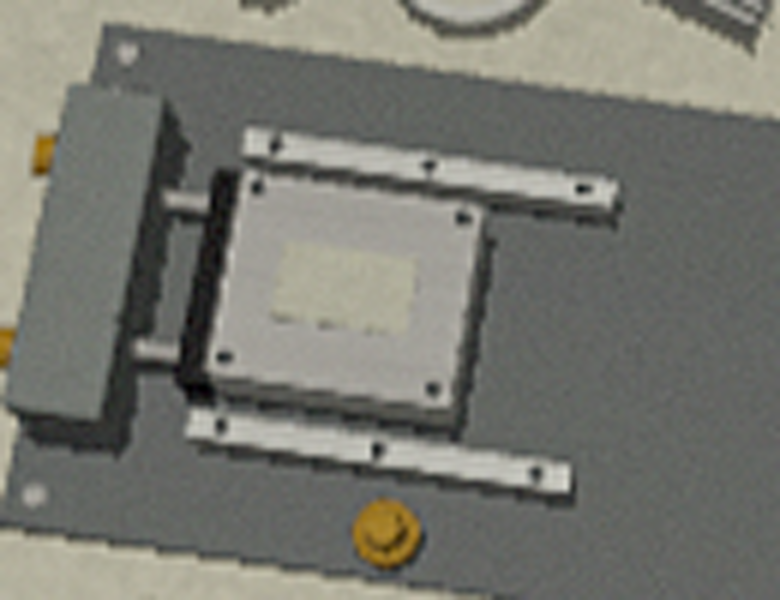

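Run:
```python
from h import *
o=np.array([215,145]); q=lambda a:(np.array(a,float)+.5)/6-.5+o
W=pix2w('top5',q([(258,187),(463,218),(432,388),(224,357)]),.046)[:,:2]; P=np.array([fx(p) for p in W])
d=(P[0]+P[3]-P[1]-P[2]); print(P.round(1).tolist(),'centre',P.mean(0).round(1),'yaw deg',np.degrees(np.arctan2(d[1],d[0])).round(2))
```

```text
[[126.7, -41.3], [34.8, -40.7], [35.7, 36.9], [127.4, 36.7]] centre [81.2 -2.1] yaw deg -0.26
```

The module is at x ≈ 81 mm and y ≈ -2 mm, with a yaw of -0.3°. Everything is in tolerance, so I'm handing in.

```bash
python3 -c "
from h import *
print(job.hand_in())"
```

```text
the job is handed in; nothing more can be done
None
```

I pushed the module down the lane from behind with both fingers until the black contact block reached its stop. I then backed the arm clear and handed in at about 12.7 s, well under the 72 s limit. The hand-in reports no verdict.

- **Stop reached:** at the end the tool no longer advanced and the force rose from about 5 N to 11 N. The tool was at fixture x ≈ 17 mm, against 17.5 mm expected. I did not measure the block's travel directly.
- **Final position:** the last picture puts the module at fixture x ≈ 81 mm (80 nominal) and y ≈ -2 mm. Its yaw is -0.3°, so it is square in the lane.
- **Rails and bystanders:** in the pictures the module kept clear of both rails. The thumb nut and the rest of what I could see in the enlarged views looked unmoved; I did not check the other bystanders at the end.
- **Small disagreements:** the rails' screw holes put the lane centre about 1 mm off my fixture fit. An early picture read the module's yaw as about +2°; later ones read about 1°, then 0°. Both are at the limit of the camera's accuracy.

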